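Peel the top hook tray off the stuck stack

TASK

Take the magnet puck out of the top tray and hang it by its brass stirrup on the brass hook of the green stand, then let go of it. Then peel the top tray off the stack: raise the corner with the orange lug first while the far end stays down, so that the sticky grips let go and the lower trays stay flat on the bench where they are. Finish still holding the tray in the gripper, level and still, about a hand's width above the slate tile and centred over it, ready for hooks to be tipped in; leave everything else where it is.

Things in the scene. Friction and masses are not known exactly. Their poses are not given: they have to be found in the camera images.
- stack: Lower trays of the stack, loose on the bench: grey steel, one block 200 x 150 mm (x, y), 42 mm tall, 0.95 kg. Origin: centre of the underside; z up. Its top is a pocket 188 x 138 mm, 12 mm deep (floor at z = 30 mm), in which the top tray sits. It may start on the robot's left or right.
- stack_grips (a point): Point midway between two black rubber grips in the stack (stack x = -40, y = 0, z = 34 mm). The grips, 24 mm long at y = +65 and -65 mm, z = 31 to 38 mm, are sprung inward and drag on the tray's long walls with about 7 N each. Lifting the tray flat drags the lower trays along; tilting it 0.2 rad about its -x bottom edge slips it past them with about 5 N at the lug.
- tray: Top tray: open aluminium pan 180 x 130 mm (x, y), floor and walls 3 mm thick, walls 24 mm tall, 0.16 kg. Origin: centre of the underside; z up. It starts nested in the stack, axes parallel to the stack's, underside 30 mm above the stack's origin. Its only lug stands inside its (+x, +y) corner.
- tray_lug (a point): Centre of the top face of the tray's orange lug, an upright block 12 x 22 mm (tray x, y) at tray x = 81, y = 51 mm, solid from the tray floor to 58 mm above the underside, 34 mm higher than the walls.
- tray_far (a point): Middle of the tray's bottom edge at the end away from the lug (tray frame x = -90, y = 0, z = 0 mm): the line along the tray's y through here is the edge to tilt about.
- tray_mid (a point): Centre of the underside of the top tray.
- puck: Magnet puck, 0.28 kg (varies by a fifth), standing in the top tray: red disc 64 mm across, 24 mm tall, with an upright brass stirrup of 8 mm round bar in its y-z plane: opening 42 mm wide, from z = 24 mm to the top bar's underside at z = 74 mm by the legs, 80 mm mid. Origin: centre of the underside, z up. It attracts nothing here (brass, aluminium).
- puck_bar (a point): Underside of the middle of the stirrup's top bar (puck frame z = 80 mm): this rests on the hook.
- puck_grip (a point): Centre of the top of the puck's wooden grip block, 22 x 18 mm (puck x, y), which stands on the stirrup's bar from puck z = 87 to 127 mm.
- stand: Green hook stand, fixed: base plate 150 x 100 x 12 mm, post 20 mm thick, at its top a level brass rod 8 mm thick (axis at z = 170 mm) pointing along the stand's -x for 95 mm, its end turned up. Origin: foot of the post. The stirrup goes over the upturned end, moving along the stand's +x with its plane square to the rod, then down on the rod.
- hook_seat (a point): Top of the hook's level rod, 55 mm out from the post's axis: where the stirrup's bar should come to rest (stand frame x = -55, z = 174 mm).
- hook_tip (a point): Top of the hook's upturned end (stand frame x = -95, z = 190 mm).
- slate: Dark grey slate tile lying loose on the bench, 200 x 130 x 7 mm (x, y, z), between stack and stand; origin: centre of the underside. The tray is to be held over it.
- mallet: Rubber-faced mallet lying on the robot's right, beyond the stack or stand, about 250 mm long; leave alone. Origin below the middle of its length.
- offcut: Folded zinc flashing offcut, 160 x 110 x 32 mm, on the robot's left, beyond the stack or stand; leave alone. Origin: centre of the underside.
- tin: Closed can, 70 mm across, 100 mm tall, near the robot on its right; leave alone. Origin: centre of the underside.
- nailpot: Blue pot of copper nails, 90 mm across, 60 mm tall, near the robot on its left; leave alone. Origin: centre of the underside.
- bin (a joint): Tilting steel bin of rusty slate hooks, 200 x 300 x 110 mm, hinged at the far edge of the bench behind the slate (front at about x = 0.76 m, up to 190 mm above the bench); value is its tilt towards the robot in rad, 0 level. It starts at 0.05 to 0.25; stiff. Leave alone.

How it is judged:
By the outcome, as a careful person would: the job done as asked, in the order asked, and still so for the second after the job is handed in, while the arm keeps its last pose, push and grip.
It also fails if it takes over 61 s, if anything falls off the work surface, if the arm or the gripper's body presses on something with over 40 N, if the wrist force passes 120 N, or if a joint passes its speed limit or range.

ROBOT

A 6-joint arm with a two-finger parallel gripper is mounted at the origin on the work surface. World frame = base frame: x ahead of the robot, y to its left, z up, the work surface at z = 0. Lengths are in m, angles in rad, forces in N, time in s.
With the tool pointing down it reaches from about 0.35 to 0.975 m from the base axis. Payload 4.9 kg.
Tool frame: the origin (TCP) lies midway between the tips of the shut fingers; the grasp point (between the pads) lies 19 mm behind it; z points along the fingers, y is the direction in which the jaws open and shut (so a half turn about z gives the same grasp; the last joint's range is limited). The gripper opens to 85 mm and grips with 20 to 120 N. Pads are 22 mm wide; open, the fingers measure 114 mm over their backs; the gripper's body (76 mm by 85 mm) begins 54 mm behind the grasp point. The pads swing forward as they close: fully open they stand 13 mm farther back than shut.
Start: joints at [-0.119, 0.053, 1.613, -0, 1.476, -0.119], TCP at [0.625, 0, 0.231] pointing down, gripper open.
Joint ranges: [-3.01, 3.01], [-1.01, 2.22], [0.06, 2.58], [-1.02, 4.17], [0.09, 2.62], [-3.14, 3.14]. Speed limits (rad/s): [2.57, 2.57, 3.14, 3.14, 3.14, 3.14].

INTERFACE

Orientations are given as a rotation vector (axis times angle).
In Python, from station import ctrl gives the robot as it stands.
- The arm moves only by the shell command python3 -m jog 'ROWS' [FORCE]. ROWS is JSON, one flat list of numbers, 7 for each row, row after row: the opening, from 0 (shut) to 1 (fully open), then the shift along the tool's x, y, z in m, then the turn, a rotation vector about the tool's x, y, z in degrees. A call has 1 to 10 rows; each row shifts and turns the commanded pose from where the row before left it, along the tool's axes as they then stand; what a row does not reach is not made up. A row lasts 1/8 s, in which the tool goes at most 62.5 mm and 10.7 degrees, less where a joint would pass 70% of its speed; a pose out of reach is approached as far as the arm can. A call with a gripper value outside its range is refused whole. The fingers move at their own pace and stop on an object; FORCE is the grip in N (left out, the last holds). Time passes only in rows, so rows that do not move let the fingers close. It gives the time, the measured TCP pose, the force and the opening at its end, in the units of the state.
- ctrl.get_obs(): the state, without advancing time (a new reading comes with each control period).
- ctrl.get_image(name): name is "scene" or "side" or "wrist"; returns a dict with "image" (420x560x3 uint8, blue, green, red), "camera_matrix" (3x3 intrinsics, pixels), "rvec" (rotation vector, rad) and "tvec" (3), from world to camera coordinates, as OpenCV has them; the wrist camera has in their place "mount" (4x4, takes a point from camera to tool coordinates, whose origin is the TCP and whose axes are the flange's). Camera axes: x right, y down, z forward; pixel columns grow to the right and rows downward; lengths in m; the calibration is good to about 2 mm. A picture is of the moment at which its call begins: read the wrist's pose just before it. There is no depth.
- ctrl.finish_job(): hands the job in, once; it reports no verdict.
Trained networks look in a picture, given as the dict that the camera call returned (one of the last four; its "shot" number tells which), for a name from the list of things; names that differ only in an ending like _2 or _b are one class to them, and where a whole thing is asked for, a point or a joint stands for the part that bears it (a point fixed in the world has none). Each returns a list of dicts, best first, with "p" (0 to 1); they miss things now and then, are a little off and sometimes report something else, mostly with a low value. They report only what shows in the picture. A call takes as long as a camera call.
- ctrl.boxes_of(target, picture): "box" ([centre column, centre row, width, height] in pixels, round what is visible of it).
The state is a dict: "t": time; "q": joint angles; "dq": joint speeds; "effort": joint torques, N m; "tool_pos": TCP position; "tool_rot": TCP orientation; "contact_force": force on the tool from outside, world axes, zero at the start; "wrist_torque": the same for the moment, N m; "opening": finger opening in m.
Only numpy, scipy, OpenCV 4.12 (cv2) and the standard library are available. Lean on these libraries where they do the work, as an engineer would, in place of code of your own. Each camera call takes 0.05 s, during which the arm holds its last target. There are 200 camera calls.

## Working session

There is one attempt and no reset: what is moved stays moved. The work goes in short steps, Python scripts to look and compute and a shell command to move; the robot and the scene stay as the last step left them, time stands still between calls to the robot, and variables do not carry over. Pictures are saved under pics/ and viewed, about 8 in all and at most 12, crops included, and the job is handed in when it is done.

```bash
ls; mkdir -p pics; cat > h.py <<'E'
import numpy as np, cv2, json
from scipy.spatial.transform import Rotation as R
from station import ctrl
def shot(n,save=None):
    o=ctrl.get_obs(); p=ctrl.get_image(n)
    if save: cv2.imwrite('pics/'+save,p['image'])
    return o,p
def cam(p,o):
    K=np.array(p['camera_matrix'])
    if 'rvec' in p:
        Rc=R.from_rotvec(np.ravel(p['rvec'])).as_matrix(); t=np.ravel(p['tvec'])
    else:
        M=np.array(p['mount']); T=np.eye(4); T[:3,:3]=R.from_rotvec(o['tool_rot']).as_matrix(); T[:3,3]=o['tool_pos']
        W=np.linalg.inv(T@M); Rc=W[:3,:3]; t=W[:3,3]
    return K,Rc,t
def proj(p,o,X):
    K,Rc,t=cam(p,o); c=(Rc@np.atleast_2d(X).T).T+t; u=(K@c.T).T; return u[:,:2]/u[:,2:]
def onz(p,o,uv,z):
    K,Rc,t=cam(p,o); d=Rc.T@np.linalg.inv(K)@np.array([uv[0],uv[1],1.]); C=-Rc.T@t
    return C+d*(z-C[2])/d[2]
def fitpose(views,pts,x0,z):
    """views: list of (p,o,{name:uv}); pts name->local; fit x,y,yaw"""
    from scipy.optimize import least_squares
    def f(v):
        c,s=np.cos(v[2]),np.sin(v[2]); r=[]
        for p,o,m in views:
            for k,uv in m.items():
                a=pts[k]; X=[v[0]+c*a[0]-s*a[1],v[1]+s*a[0]+c*a[1],z+a[2]]
                r+=list(proj(p,o,X)[0]-uv)
        return r
    s=least_squares(f,x0,loss='soft_l1',f_scale=3); return s.x,np.round(s.fun,1)
E
python3 - <<'E'
from h import *
o,a=shot('scene','a.png'); o2,b=shot('side','b.png'); o3,w=shot('wrist','w.png')
cv2.imwrite('pics/ab.png',np.hstack([a['image'],b['image']])[:, :]) 
for n,p in(('scene',a),('side',b),('wrist',w)):
    if 'rvec' in p:
        K,Rc,t=cam(p,o); print(n,'pos',-Rc.T@t,'look',Rc[2],K[0,0])
    else: print(np.round(p['mount'],3),p['camera_matrix'])
    for k in 'stack tray tray_lug puck puck_grip puck_bar stand hook_seat hook_tip slate tin nailpot offcut mallet bin'.split():
        print(n,k,[(np.round(d['box']).astype(int).tolist(),round(d['p'],2)) for d in ctrl.boxes_of(k,p)[:2]])
print(ctrl.get_obs())
E
```

```text
pics
scene pos [1.10180171 0.49511315 1.00170185] look [-0.50867468 -0.43537961 -0.74276151] 396.2531939391371
scene stack [([352, 310, 90, 76], 0.88)]
scene tray [([351, 302, 81, 73], 0.77)]
scene tray_lug [([353, 302, 86, 77], 0.65), ([439, 345, 74, 73], 0.4)]
scene puck [([360, 288, 25, 37], 0.63)]
scene puck_grip [([358, 290, 26, 40], 0.56)]
scene puck_bar [([360, 286, 23, 37], 0.76), ([217, 182, 37, 69], 0.72)]
scene stand [([219, 180, 39, 66], 0.43), ([439, 344, 76, 70], 0.15)]
scene hook_seat [([219, 181, 41, 74], 0.77)]
scene hook_tip [([217, 181, 39, 67], 0.7)]
scene slate [([273, 251, 67, 60], 0.86)]
scene tin []
scene nailpot [([422, 250, 34, 34], 0.94), ([180, 162, 61, 49], 0.21)]
scene offcut [([440, 345, 74, 74], 0.67), ([423, 250, 36, 31], 0.16)]
scene mallet [([181, 163, 60, 48], 0.98)]
scene bin [([183, 298, 143, 138], 0.7)]
side pos [ 0.34917624 -1.35945236  0.8798469 ] look [ 0.11154044  0.86941105 -0.48133476] 522.4633941033303
side stack [([281, 206, 60, 28], 0.92), ([279, 194, 55, 30], 0.48)]
side tray [([279, 195, 53, 25], 0.86), ([284, 290, 68, 76], 0.33)]
sid
[... 1199 characters left out ...]
]
wrist bin [([483, 205, 153, 310], 0.79)]
{'t': 2.4, 'q': array([-1.18967315e-01,  5.26795560e-02,  1.61288374e+00, -7.88251995e-06,
        1.47599429e+00, -1.19010384e-01]), 'dq': array([ 0.00221363,  0.00086959, -0.00124422,  0.00108077, -0.00056124,
        0.0004252 ]), 'effort': array([-3.90451642e-04, -3.93668246e+01, -3.70453978e+01, -1.58698717e-04,
        4.96577613e-04,  2.03134977e-05]), 'tool_pos': array([6.24989660e-01, 1.98711760e-05, 2.31325985e-01]), 'tool_rot': array([2.22136988e+00, 2.22146721e+00, 2.43640372e-05]), 'contact_force': array([0.31428969, 0.242331  , 0.28485277]), 'wrist_torque': array([ 0.02314359, -0.02014905, -0.01493631]), 'opening': 0.08551256029876875}
```

View pics/a.png

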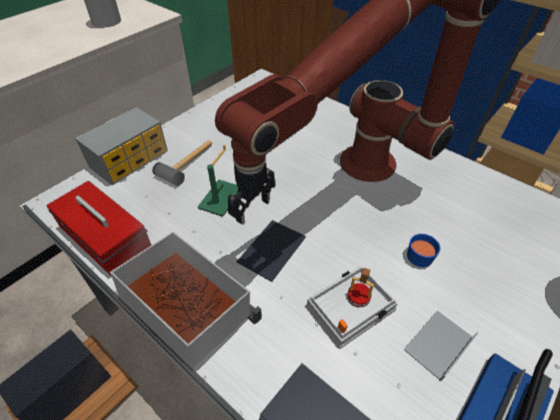

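View pics/b.png

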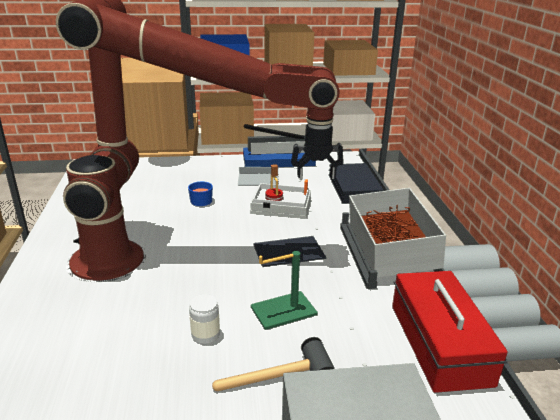

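The scene picture shows the stack on the left at (352,305) with the orange lug at (342,325), the puck at (360,288), the stand at (217,185) and the slate at (272,250). The side picture agrees, with the hook at (262,259)–(298,254). Next I'll get rough positions and zoomed crops.

```bash
python3 - <<'E'
from h import *
import pickle
o,a=shot('scene'); o,b=shot('side'); o3,w=shot('wrist')
pickle.dump((o,a,b,w),open('s0.pkl','wb'))
print('stack',onz(a,o,(352,310),.03),onz(b,o,(281,204),.03))
print('puckgrip',onz(a,o,(367,272),.15),onz(b,o,(274,168),.15))
print('slate',onz(a,o,(273,251),.007),onz(b,o,(288,252),.007),onz(w,o,(202,171),.007))
print('post base',onz(a,o,(212,205),.012),onz(b,o,(297,306),.012))
print('tip',onz(a,o,(224,147),.19),onz(b,o,(262,259),.19))
def crop(i,x,y,w,h,s): return cv2.resize(i[y:y+h,x:x+w],None,fx=s,fy=s,interpolation=cv2.INTER_CUBIC)
A=a['image'];B=b['image'];W=w['image']
cv2.imwrite('pics/c1.png',np.vstack([np.hstack([crop(A,300,255,100,75,4),crop(A,180,135,100,75,4)]),np.hstack([crop(B,240,160,80,60,5),crop(B,240,240,100,75,4)])]))
E
```

```text
stack [0.57850749 0.3081566  0.03      ] [0.55657955 0.25170285 0.03      ]
puckgrip [0.52879287 0.30133589 0.15      ] [0.53495023 0.29313091 0.15      ]
slate [0.55528088 0.00534196 0.007     ] [ 0.5459896  -0.02219809  0.007     ] [5.45861482e-01 3.46437879e-04 7.00000000e-03]
post base [ 0.54625598 -0.27852924  0.012     ] [ 0.53454943 -0.28976396  0.012     ]
tip [ 0.4441469  -0.29836597  0.19      ] [ 0.43926681 -0.32722435  0.19      ]
```

View pics/c1.png

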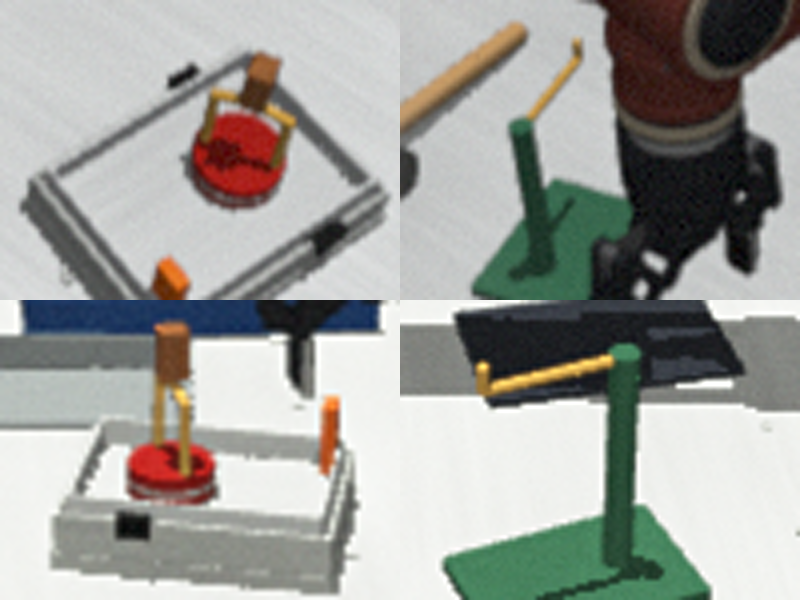

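```bash
cat >> h.py <<'E'
def tri(vs):
    from scipy.optimize import least_squares
    f=lambda X: np.concatenate([proj(p,o,X)[0]-uv for p,o,uv in vs])
    s=least_squares(f,[.55,0,.1]); return np.round(s.x,4),np.round(s.fun,1)
E
python3 - <<'E'
from h import *
import pickle
o,a,b,w=pickle.load(open('s0.pkl','rb'))
for n,u,v in [('tip',(224.3,145),(260.8,256.3)),('rodroot',(212.5,164.5),(293.3,255)),('posttop',(210.5,165.5),(296,252)),
 ('grip',(366.2,269.5),(274.2,165)),('lugtop',(342.5,320.5),(306,180))]:
    print(n,tri([(a,o,np.array(u)),(b,o,np.array(v))]))
print('legs A',onz(a,o,(352,290),.057),onz(a,o,(370,296),.057)); print('legs B',onz(b,o,(272,188),.057),onz(b,o,(276.6,194),.057))
print('bar ends A',onz(a,o,(353,278.5),.11),onz(a,o,(372,286),.11))
print('stack edge B', onz(b,o,(250.5,202),.042),onz(b,o,(307,207),.042))
E
python3 -m jog '[1,0.06,0,0,0,0,0, 1,0.06,0,0,0,0,0, 1,0.06,-0.02,0,0,0,0, 1,0.05,-0.02,-0.02,0,0,0, 1,0.0,-0.02,-0.03,0,0,0, 1,0,0,0,0,0,0, 1,0,0,0,0,0,0]'
python3 - <<'E'
from h import *
import pickle
o,w=shot('wrist','w2.png'); pickle.dump((o,w),open('s1.pkl','wb')); print(o['tool_pos'],o['t'])
for k in ['puck','puck_grip','tray_lug','tray']: print(k,ctrl.boxes_of(k,w)[:2])
E
```

```text
tip (array([ 0.4366, -0.3085,  0.1863]), array([-0.7,  0.5, -0.6, -0.3]))
rodroot (array([ 0.5182, -0.2834,  0.1695]), array([-1.3,  0.9, -1.1, -0.5]))
posttop (array([ 0.5266, -0.2797,  0.1748]), array([-0.7,  0.5, -0.6, -0.3]))
grip (array([0.5332, 0.298 , 0.1611]), array([-0.5,  0.5, -0.8, -0.5]))
lugtop (array([0.6514, 0.3173, 0.0898]), array([-0.4,  0.3, -0.6, -0.3]))
legs A [0.54254994 0.2801183  0.057     ] [0.52670012 0.32726846 0.057     ]
legs B [0.53237397 0.32669995 0.057     ] [0.5435278  0.27726759 0.057     ]
bar ends A [0.54310911 0.27502376 0.11      ] [0.53037303 0.32508215 0.11      ]
stack edge B [0.44970141 0.25280456 0.042     ] [0.63989979 0.19939663 0.042     ]
t: 3.42
tool_pos: [0.5654, 0.2289, 0.2805]
tool_rot: [-2.222, -2.221, 0.001]
contact_force: [0.7, -0.4, 0.1]
opening: 0.0853
[0.56536408 0.22887345 0.28047967] 3.425
puck [{'box': [249.2, 99.0, 68.3, 71.1], 'p': 0.88}]
puck_grip [{'box': [250.1, 100.8, 64.2, 69.1], 'p': 0.61}, {'box': [279.5, 97.8, 230.8, 195.4], 'p': 0.56}]
tray_lug [{'box': [281.5, 97.1, 222.2, 190.9], 'p': 0.61}]
tray [{'box': [281.6, 98.2, 221.9, 190.0], 'p': 0.56}]
```

View pics/w2.png

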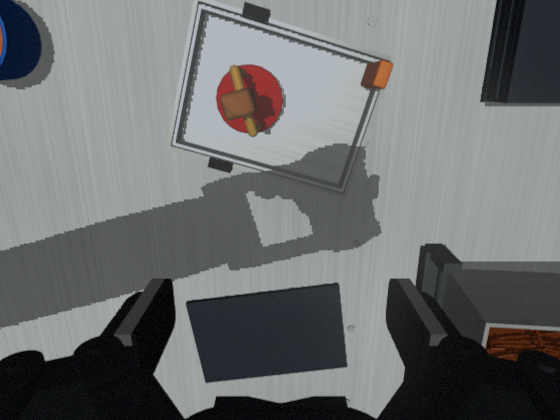

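Wrist view: the stack's outer corners are at (200,1), (392,62), (343,191) and (172,146). The lug top is near (384,73), the grip block near (237,104), the bar ends at (237,72) and (253,130), and the slate's corners are at (188,301), (339,284), (347,366) and (207,382). Next I fit the poses.

```bash
python3 - <<'E'
from h import *
import pickle
o,w=pickle.load(open('s1.pkl','rb')); o0,a,b,_=pickle.load(open('s0.pkl','rb'))
P={'a':(-.1,.075,.042),'b':(.1,.075,.042),'c':(.1,-.075,.042),'d':(-.1,-.075,.042),'lug':(.081,.051,.088)}
A=np.array
x,r=fitpose([(w,o,{'a':A((200,1)),'b':A((392,62)),'c':A((343,191)),'d':A((172,146)),'lug':A((384,73))})],P,[.57,.27,-.2],0); print('stack',x,r)
S={'a':(-.1,.065,.007),'b':(.1,.065,.007),'c':(.1,-.065,.007),'d':(-.1,-.065,.007)}
x2,r=fitpose([(w,o,{'a':A((188,301)),'b':A((339,284)),'c':A((347,366)),'d':A((207,382))})],S,[.55,0,.1],0); print('slate',x2,r)
P3={'e':(0,.025,.078),'f':(0,-.025,.078),'g':(0,0,.127)}
x3,r=fitpose([(w,o,{'e':A((237,72)),'f':A((253,130)),'g':A((236,104))}),(a,o0,{'g':A((366.2,269.5))}),(b,o0,{'g':A((274.2,165))})],P3,[.53,.3,.2],.033); print('puck',x3,r)
q=o['q'];print('q',q)
def corr(d,o):return R.from_rotvec(o['tool_rot']).as_matrix().T@d
print('to puck grip', corr(A([x3[0],x3[1],.16])-o['tool_pos'],o))
P4={'tip':(-.095,0,.188),'root':(-.012,0,.170),'pt':(0,0,.178)}
x4,r=fitpose([(a,o0,{'tip':A((224.3,145)),'root':A((212.5,164.5))}),(b,o0,{'tip':A((260.8,256.3)),'root':A((293.3,255))})],P4,[.53,-.28,.2],0);print('stand',x4,r)
E
```

```text
stack [ 0.56253847  0.29316592 -0.29171371] [ -4.3 -10.6   7.3  -3.5   3.   10.4  -8.1   2.2   0.5   3.5]
slate [ 0.55176295 -0.00544819  0.13313277] [-1.5  0.8  1.4 -0.3  1.1  0.2 -1.  -0.4]
puck [0.5359819  0.29868981 0.250551  ] [-1.6 -2.1 -0.6  1.9  1.5  0.3 -1.   1.5 -0.  -0.3]
q [ 2.62769516e-01 -6.80907089e-03  1.59190376e+00 -1.41341995e-04
  1.55706032e+00  2.63355884e-01]
to puck grip [ 0.06983326 -0.02936199  0.1204748 ]
stand [ 0.52861015 -0.28112865  0.28992537] [-0.9  0.3 -1.3  0.4 -0.2 -0.9 -1.5 -0.4]
```

```bash
python3 -m jog '[1,0.04,-0.029,0,0,0,0, 1,0.03,0,0.02,0,0,-7, 1,0,0,0.05,0,0,-7, 1,0,0,0.02,0,0,0, 1,0,0,0,0,0,0]'
python3 - <<'E'
from h import *
import pickle
o,w=shot('wrist','w3.png'); pickle.dump((o,w),open('s2.pkl','wb')); print(o['tool_pos'],o['t'])
E
```

```text
t: 4.3
tool_pos: [0.5353, 0.2984, 0.189]
tool_rot: [-1.936, -2.472, 0.006]
contact_force: [-0.2, 0.2, 0.7]
opening: 0.0858
[0.53532515 0.29840118 0.18899621] 4.3
```

View pics/w3.png

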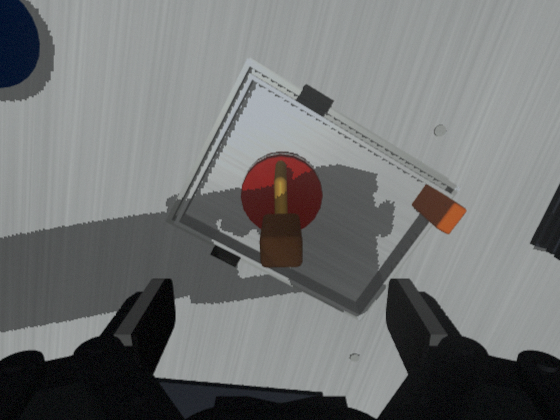

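The block sits centred between the fingers at column 281, with its bar straight up the image, so the yaw is right. I'll go down and grip.

```bash
python3 -m jog '[1,0,0,0.035,0,0,0, 1,0,0,0.03,0,0,0, 0,0,0,0,0,0,0, 0,0,0,0,0,0,0, 0,0,0,0,0,0,0, 0,0,0,0,0,0,0, 0,0,0,0,0,0,0]' 60
```

```text
t: 5.22
tool_pos: [0.5369, 0.2997, 0.1285]
tool_rot: [1.934, 2.475, 0.003]
contact_force: [-2.4, -0.7, 6.9]
opening: 0.0211
```

```bash
python3 -m jog '[0,0,0,-0.02,0,0,0, 0,0,0,-0.05,0,0,0, 0,0,0,-0.05,0,0,0, 0,0,0,0,0,0,0]'
python3 - <<'E'
from h import *
import pickle
o0,a,b,_=pickle.load(open('s0.pkl','rb'))
print('tin',onz(b,o0,(206,340),0),'nail',onz(b,o0,(202,204),0))
o=ctrl.get_obs();M=R.from_rotvec(o['tool_rot']).as_matrix();print(np.round(M,3),o['contact_force'])
c,s=np.cos(.29),np.sin(.29)
T=np.array([.5286-.15*c,-.281-.15*s,.24]);print(T,M.T@(T-o['tool_pos']))
E
```

```text
t: 5.72
tool_pos: [0.539, 0.3004, 0.2536]
tool_rot: [1.93, 2.471, 0.016]
contact_force: [1.2, 0.4, -2.8]
opening: 0.021
tin [ 0.29827265 -0.38240774  0.        ] nail [0.27939934 0.33269982 0.        ]
[[-0.242  0.97   0.011]
 [ 0.97   0.242  0.004]
 [ 0.002  0.012 -1.   ]] [ 1.23214367  0.3798747  -2.76370208]
[ 0.38486342 -0.32389283  0.24      ] [-0.56849414 -0.3006776   0.0090717 ]
```

```bash
python3 -m jog '[0,-0.025,-0.0125,0,0,0,0, 0,-0.05,-0.0265,0,0,0,0, 0,-0.05,-0.0265,0,0,0,0, 0,-0.05,-0.0265,0,0,0,0, 0,-0.05,-0.0265,0,0,0,0, 0,-0.05,-0.0265,0,0,0,0, 0,-0.05,-0.0265,0,0,0,0, 0,-0.05,-0.0265,0,0,0,0, 0,-0.05,-0.0265,0,0,0,0, 0,-0.05,-0.0265,0,0,0,0]' && python3 -m jog '[0,-0.05,-0.027,0,0,0,0, 0,-0.03,-0.015,0,0,0,0, 0,-0.013,-0.009,0,0,0,0, 0,0,0,0,0,0,0, 0,0,0,0,0,0,0]'
python3 - <<'E'
from h import *
import pickle
o,w=shot('wrist'); _,a=shot('scene'); _,b=shot('side'); pickle.dump((o,w,a,b),open('s3.pkl','wb')); print(o['tool_pos'],o['t'])
def crop(i,x,y,w,h,s): return cv2.resize(i[y:y+h,x:x+w],None,fx=s,fy=s,interpolation=cv2.INTER_CUBIC)
cv2.imwrite('pics/c3.png',np.vstack([np.hstack([crop(a['image'],180,130,100,75,4),crop(b['image'],220,215,100,75,4)]),cv2.resize(w['image'][:,:],(800,600))[:300]]))
cv2.imwrite('pics/w4.png',w['image'])
c,s=np.cos(.29),np.sin(.29)
for n,X in [('tip',(-.095,0,.19)),('seat',(-.055,0,.174)),('root',(-.01,0,.174))]:
  Y=[.5286+c*X[0],-.2811+s*X[0],X[2]]; print(n,proj(w,o,Y)*[800/560,600/420],(proj(a,o,Y)-[180,130])*4,(proj(b,o,Y)-[220,215])*4+[400,0])
E
```

```text
t: 6.98
tool_pos: [0.4062, -0.2235, 0.2447]
tool_rot: [-1.933, -2.474, -0.0]
contact_force: [1.3, -0.4, -2.4]
opening: 0.021
t: 7.6
tool_pos: [0.3808, -0.3237, 0.2458]
tool_rot: [-1.932, -2.476, -0.001]
contact_force: [-0.4, -0.9, -3.7]
opening: 0.0214
[ 0.38084502 -0.3236583   0.24584144] 7.6
tip [[544.43213632 331.61981577]] [[173.2787833   59.12045895]] [[562.44246229 158.66983282]]
seat [[627.15627437 314.20404821]] [[151.10194248 103.48890369]] [[623.40019186 167.27376745]]
root [[731.49505312 309.93536148]] [[122.72418426 137.32854693]] [[690.34916332 152.32062102]]
```

View pics/c3.png

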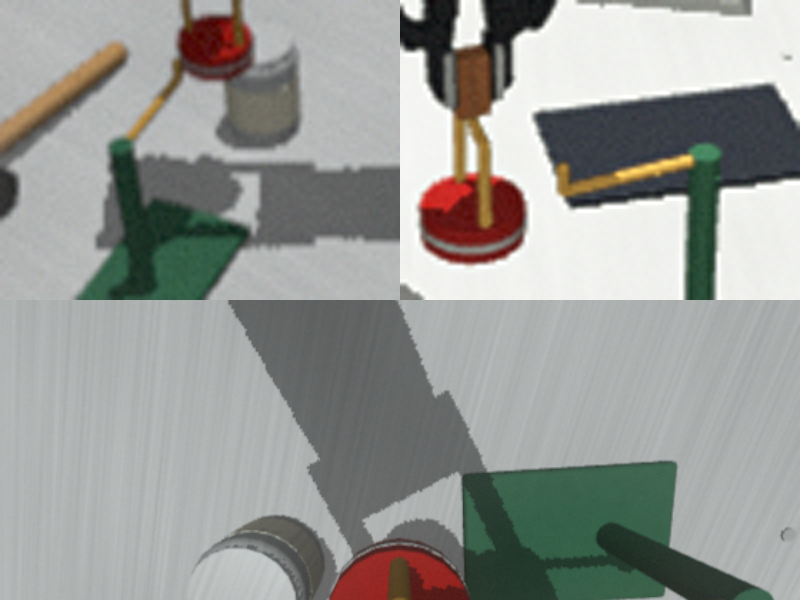

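View pics/w4.png

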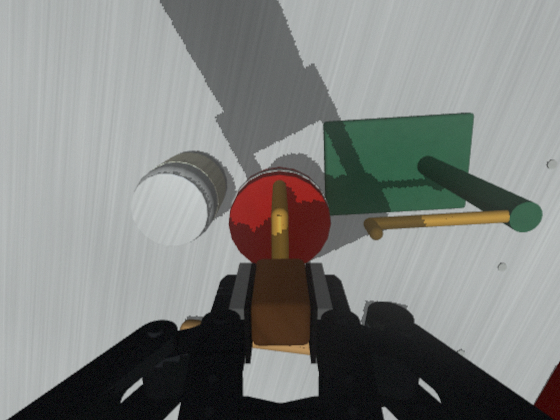

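```bash
python3 - <<'E'
from h import *
import pickle
o,w,a,b=pickle.load(open('s3.pkl','rb'))
A=np.array
p=onz(w,o,(392,224.5),.172);q=onz(w,o,(505,215.5),.172);t=onz(w,o,(373,230),.19);print(p,q,t,'ang',np.arctan2(*(q-p)[1::-1]))
e=[onz(w,o,u,.012) for u in((325,122),(473,113),(328,215),(466,209))];print('plate ang',np.arctan2(*(e[1]-e[0])[1::-1]),np.arctan2(*(e[3]-e[2])[1::-1]))
P4={'tip':(-.095,0,.190),'root':(-.012,0,.170),'foot':(0,0,.012),'pt':(0,0,.18)}
for V in ([(w,o,{'tip':A((373,230)),'root':A((505,215.5)),'foot':A((428,164))})],[(a,o,{'tip':A((224.3,146)),'root':A((212.5,164))}),(b,o,{'tip':A((260.8,256.5)),'root':A((293,255))})]):
    x,r=fitpose(V,P4,[.53,-.28,.29],0);print('stand',x,r)
M=R.from_rotvec(o['tool_rot']).as_matrix();print(np.round(M,3))
# puck in hand: bar top mid at z? block
print('bar pix col280 at z', tri([(a,o,A((180+213/4,130+48/4))),(b,o,A((220+72/4,215+195/4)))]))
E
```

```text
[ 0.44942706 -0.30736596  0.172     ] [ 0.51580088 -0.28450202  0.172     ] [ 0.43257832 -0.30814971  0.19      ] ang 0.33174198045262604
plate ang 0.30602732847117864 0.29237558535031966
stand [ 0.52686344 -0.28144932  0.27821505] [ 5.2  0.2 -2.7 -0.9 -1.5  0.6]
stand [ 0.5285975  -0.28112225  0.29177509] [-1.  -1.2 -1.3  0.9 -0.2 -1.8 -1.2 -0.4]
[[-0.243  0.97  -0.   ]
 [ 0.97   0.243  0.001]
 [ 0.001  0.    -1.   ]]
bar pix col280 at z (array([ 0.3843, -0.3139,  0.1697]), array([ 0.9, -0.7,  0.7,  0.4]))
```

```bash
python3 -m jog '[0,0,0,0.011,0,0,-2.9, 0,-0.0023,0.01,0.011,0,0,0, 0,0,0.02,0,0,0,0, 0,0,0.02,0,0,0,0, 0,0,0.024,0,0,0,0, 0,0,0.0237,0,0,0,0, 0,0,0,0,0,0,0]'
python3 - <<'E'
from h import *
import pickle
o,w=shot('wrist'); _,b=shot('side'); pickle.dump((o,w,b),open('s4.pkl','wb')); print(o['tool_pos'],o['t'])
I=w['image'][100:400]; J=cv2.resize(b['image'][225:285,230:310],(400,300),interpolation=cv2.INTER_CUBIC)
cv2.imwrite('pics/c4.png',np.vstack([J,I[:,80:480]]))
E
```

```text
t: 8.62
tool_pos: [0.4768, -0.2978, 0.2245]
tool_rot: [1.868, 2.526, 0.0]
contact_force: [-1.0, 0.2, -3.3]
opening: 0.0209
[ 0.47676446 -0.29784039  0.22450643] 8.625
```

View pics/c4.png

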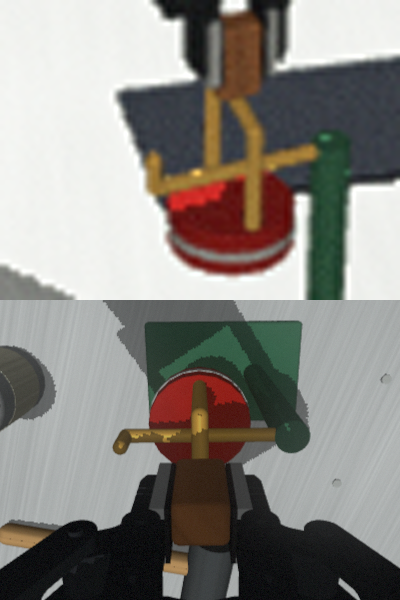

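The rod passes through the stirrup, square to its plane, with the puck clear of the post. I'll lower it.

```bash
python3 -m jog '[0,0,0,0.015,0,0,0, 0,0,0,0.012,0,0,0, 0,0,0,0.004,0,0,0, 0,0,0,0,0,0,0]'; python3 -m jog '[0,0,0,0.002,0,0,0, 0,0,0,0,0,0,0]'; python3 -m jog '[0,0,0,0.002,0,0,0, 0,0,0,0,0,0,0]'
```

```text
t: 9.22
tool_pos: [0.4743, -0.2986, 0.1925]
tool_rot: [-1.871, -2.522, -0.0]
contact_force: [-0.1, 0.5, -2.7]
opening: 0.0212
t: 9.48
tool_pos: [0.4749, -0.2988, 0.1916]
tool_rot: [1.871, 2.523, -0.0]
contact_force: [0.1, 0.6, -3.2]
opening: 0.0208
t: 9.72
tool_pos: [0.475, -0.2988, 0.1896]
tool_rot: [1.87, 2.523, -0.0]
contact_force: [-0.3, -0.7, -1.9]
opening: 0.0211
```

```bash
python3 -m jog '[0,0,0,0.0015,0,0,0, 0,0,0,0,0,0,0]'; python3 -m jog '[0,0,0,0.0015,0,0,0, 0,0,0,0,0,0,0]'
```

```text
t: 9.98
tool_pos: [0.4751, -0.299, 0.1892]
tool_rot: [1.87, 2.523, -0.0]
contact_force: [-2.0, 2.0, 4.9]
opening: 0.0209
t: 10.22
tool_pos: [0.4752, -0.2991, 0.1891]
tool_rot: [1.87, 2.522, -0.001]
contact_force: [-4.8, 3.0, 9.8]
opening: 0.0209
```

```bash
python3 -m jog '[0,0,0,-0.0018,0,0,0, 0,0,0,0,0,0,0, 0.3,0,0,0,0,0,0, 0.5,0,0,0,0,0,0, 0.5,0,0,0,0,0,0, 0.5,0,0,-0.005,0,0,0, 0.5,0,0,-0.02,0,0,0, 0.5,0,0,-0.04,0,0,0, 0.5,0,0,-0.02,0,0,0, 0.5,0,0,0,0,0,0]'
python3 - <<'E'
from h import *
o,w=shot('wrist','w5.png'); print(o['t'],o['tool_pos'])
M=R.from_rotvec(o['tool_rot']).as_matrix();print(np.round(M,3),o['q'])
E
```

```text
t: 11.48
tool_pos: [0.4757, -0.2995, 0.2762]
tool_rot: [1.868, 2.52, -0.0]
contact_force: [-0.2, 0.7, -0.2]
opening: 0.0426
11.475 [ 0.47568954 -0.29946394  0.27615888]
[[-0.291  0.957  0.004]
 [ 0.957  0.291 -0.003]
 [-0.004  0.003 -1.   ]] [-6.94240968e-01 -1.23575362e-01  1.71044993e+00 -9.41393958e-06
  1.54949477e+00 -9.89207245e-01]
```

View pics/w5.png

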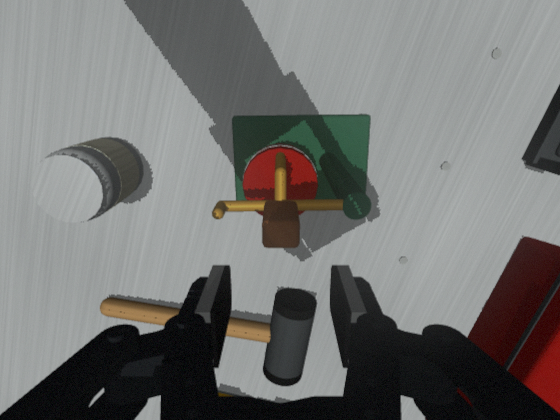

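```bash
python3 -m jog '[0.5,0.02,0.013,0,0,0,0, 0.5,0.048,0.031,0,0,0,0, 0.5,0.05,0.032,0,0,0,0, 0.5,0.05,0.032,0,0,0,0, 0.5,0.05,0.032,0,0,0,0, 0.5,0.05,0.032,0,0,0,0, 0.5,0.05,0.032,0,0,0,0, 0.5,0.05,0.032,0,0,0,0, 0.5,0.05,0.032,0,0,0,0, 0.5,0.05,0.032,0,0,0,0]' && python3 -m jog '[0.5,0.05,0.032,0,0,0,0, 0.5,0.022,0.017,0,0,0,9, 0.5,0,0,0.03,0,0,9, 0.5,0,0,0.03,0,0,9, 0.5,0,0,0.03,0,0,6.6, 0.5,0,0,0,0,0,0]'
python3 - <<'E'
from h import *
import pickle
o,w=shot('wrist','w6.png'); pickle.dump((o,w),open('s6.pkl','wb'));print(o['t'],o['tool_pos'])
M=R.from_rotvec(o['tool_rot']).as_matrix();print(np.round(M,3))
o1,w1=pickle.load(open('s1.pkl','rb'));o2,w2=pickle.load(open('s2.pkl','rb'))
print(onz(w1,o1,(384,73),.088),onz(w2,o2,(452,219),.088))
S={'a':(-.1,.075,.042),'b':(.1,.075,.042),'c':(.1,-.075,.042),'d':(-.1,-.075,.042),'lug':(.081,.051,.088)}
A=np.array
for k in (1,.95,.92):
  S2={n:(x*k,y*k,z) if n!='lug' else (x,y,z) for n,(x,y,z) in S.items()}
  x,r=fitpose([(w1,o1,{'a':A((200,1)),'b':A((392,62)),'c':A((343,191)),'d':A((172,146)),'lug':A((384,73))}),(w2,o2,{'a':A((250,60)),'b':A((457,188)),'c':A((360,313)),'d':A((170,220)),'lug':A((452,219))})],S2,[.57,.27,-.2],0); print('stack',x,r)
I=w['image']; print(ctrl.boxes_of('tray',w)[:1])
hsv=cv2.cvtColor(I,cv2.COLOR_BGR2HSV); m=cv2.inRange(hsv,(5,150,60),(16,255,255)); print(cv2.connectedComponentsWithStats(m)[2:])
E
```

```text
t: 12.78
tool_pos: [0.6251, 0.238, 0.2704]
tool_rot: [-1.87, -2.522, 0.005]
contact_force: [0.8, -0.3, 0.6]
opening: 0.0429
t: 13.52
tool_pos: [0.6487, 0.3183, 0.1766]
tool_rot: [-2.517, -1.875, 0.016]
contact_force: [0.4, -0.1, -0.4]
opening: 0.0425
13.525 [0.64870794 0.31834064 0.17664331]
[[ 0.286  0.958 -0.01 ]
 [ 0.958 -0.286 -0.004]
 [-0.006 -0.008 -1.   ]]
[0.65412317 0.32150896 0.088     ] [0.6539058  0.32057366 0.088     ]
stack [ 0.56255577  0.29348503 -0.28475223] [ -5.  -10.3   7.2  -4.8   3.7   9.7  -7.8   2.6   0.4   2.3  -1.3  -5.9
   7.7   0.1   0.7  10.9  -7.2   1.1   0.5   1.4]
stack [ 0.56225918  0.29424575 -0.27832254] [-1.5 -4.5  0.4 -4.   0.9  4.2 -2.4  0.5 -0.   0.6  1.1  1.8 -0.  -0.9
 -0.8  4.5  0.1  0.3  0.6 -0.5]
stack [ 0.56208311  0.29442349 -0.27565851] [ 0.7 -0.8 -3.6 -3.  -1.   1.2  0.9 -0.7 -0.3  0.1  2.6  6.7 -4.8 -1.
 -2.   1.   4.3 -0.1  0.5 -1.1]
[{'box': [177.5, 247.6, 241.6, 157.0], 'p': 0.55}]
(array([[     0,      0,    560,    420, 234686],
       [   283,    185,      1,      1,      1],
       [   290,    184,      1,      1,      1],
     
[... 368 characters left out ...]
,      2,      2],
       [   285,    191,      2,      2,      2],
       [   279,    191,     17,     33,    495],
       [   293,    191,      1,      1,      1]], dtype=int32), array([[279.48383798, 209.50418431],
       [283.        , 185.        ],
       [290.        , 184.        ],
       [281.        , 187.        ],
       [287.        , 186.        ],
       [289.        , 186.        ],
       [292.        , 186.        ],
       [282.5       , 190.5       ],
       [287.        , 189.        ],
       [289.        , 188.        ],
       [291.5       , 188.5       ],
       [285.5       , 191.5       ],
       [286.88282828, 208.32121212],
       [293.        , 191.        ]]))
```

View pics/w6.png

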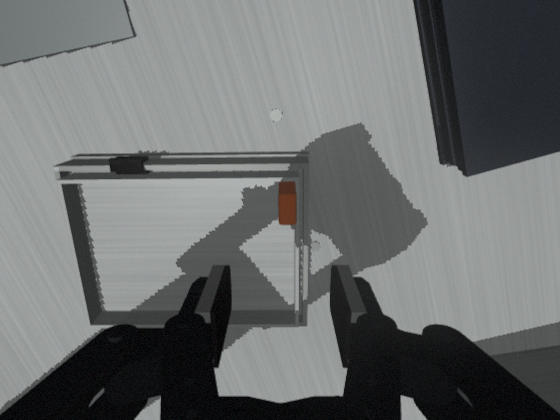

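```bash
python3 - <<'E'
from h import *
import pickle
o,w=pickle.load(open('s6.pkl','rb'));M=R.from_rotvec(o['tool_rot']).as_matrix()
L=onz(w,o,(288,208.5),.088);print(L,M.T@(L-o['tool_pos'])); print(M.T@(np.array([.654,.3205,.088])-o['tool_pos']))
oo=ctrl.get_obs();print(oo['tool_pos'],R.from_rotvec(oo['tool_rot']).as_matrix().round(3))
p=onz(w,o,(60,170),.05);q=onz(w,o,(308,158),.05);print(np.arctan2(*(q-p)[1::-1]))
for u in ((65,178),(300,178)): print(onz(w,o,u,.054))
E
```

```text
[0.6540628  0.32112742 0.088     ] [0.00476224 0.00507856 0.08857542]
[0.00414308 0.00519785 0.08857834]
[0.65128615 0.31925728 0.18223727] [[ 0.286  0.958 -0.002]
 [ 0.958 -0.286 -0.001]
 [-0.001 -0.001 -1.   ]]
-0.23879049663439936
[0.49932712 0.37974221 0.054     ]
[0.666413  0.3303926 0.054    ]
```

```bash
python3 -m jog '[0.5,0.0022,0.0023,0.03,0,0,0, 0.5,0,0,0.04,0,0,0, 0.5,0,0,0.035,0,0,0, 0.5,0,0,0.017,0,0,0, 0.5,0,0,0,0,0,0, 0.5,0,0,0,0,0,0]'
python3 -m jog '[0,0,0,0,0,0,0, 0,0,0,0,0,0,0, 0,0,0,0,0,0,0, 0,0,0,0,0,0,0]' 100
python3 -c "
from h import *
o=ctrl.get_obs();print(R.from_rotvec(o['tool_rot']).as_matrix().round(4),o['tool_pos'])"
```

```text
t: 14.38
tool_pos: [0.6561, 0.3214, 0.0638]
tool_rot: [2.519, 1.875, 0.006]
contact_force: [0.4, -0.1, 0.3]
opening: 0.0428
t: 14.88
tool_pos: [0.6549, 0.3215, 0.0633]
tool_rot: [-2.52, -1.876, -0.002]
contact_force: [-3.2, 0.6, 6.3]
opening: 0.0099
[[ 2.869e-01  9.580e-01  9.000e-04]
 [ 9.580e-01 -2.869e-01  1.000e-03]
 [ 1.200e-03  6.000e-04 -1.000e+00]] [0.65486462 0.32150327 0.06326161]
```

```bash
python3 -m jog '[0,0,-0.0006,-0.003,-1,0,0, 0,0,-0.00127,-0.00595,-2,0,0, 0,0,-0.00127,-0.00595,-2,0,0, 0,0,0,0,0,0,0]'
python3 -m jog '[0,0,-0.00127,-0.00595,-2,0,0, 0,0,-0.00127,-0.00595,-2,0,0, 0,0,0,0,0,0,0]'
python3 -m jog '[0,0,-0.00127,-0.00595,-2,0,0, 0,0,-0.00127,-0.00595,-2,0,0, 0,0,-0.0006,-0.003,-1,0,0, 0,0,0,0,0,0,0]'
python3 - <<'E'
from h import *
import pickle
o,w=shot('wrist'); _,a=shot('scene'); _,b=shot('side'); pickle.dump((o,w,a,b),open('s7.pkl','wb'))
print(o['t'],o['tool_pos'],o['contact_force'],o['wrist_torque'],R.from_rotvec(o['tool_rot']).as_matrix().round(3))
def crop(i,x,y,w,h,s): return cv2.resize(i[y:y+h,x:x+w],None,fx=s,fy=s,interpolation=cv2.INTER_CUBIC)
cv2.imwrite('pics/c7.png',np.vstack([np.hstack([crop(a['image'],300,255,100,75,4),crop(b['image'],240,160,80,60,5)]),np.hstack([cv2.resize(w['image'],(400,300)),crop(b['image'],240,240,80,60,5)])]))
E
```

```text
t: 15.38
tool_pos: [0.6514, 0.3222, 0.0775]
tool_rot: [2.461, 1.833, 0.084]
contact_force: [2.7, -1.1, 2.5]
opening: 0.0099
t: 15.75
tool_pos: [0.6477, 0.3233, 0.089]
tool_rot: [2.414, 1.798, 0.145]
contact_force: [2.7, -1.1, 4.5]
opening: 0.0102
t: 16.25
tool_pos: [0.6414, 0.3246, 0.1017]
tool_rot: [2.356, 1.754, 0.215]
contact_force: [1.7, -3.3, 4.5]
opening: 0.01
16.25 [0.64138057 0.32460774 0.10170426] [ 1.71801909 -3.31952526  4.48201509] [-0.41559561  0.37823463  0.27201449] [[ 0.287  0.93   0.232]
 [ 0.958 -0.278 -0.07 ]
 [-0.001  0.242 -0.97 ]]
```

View pics/c7.png

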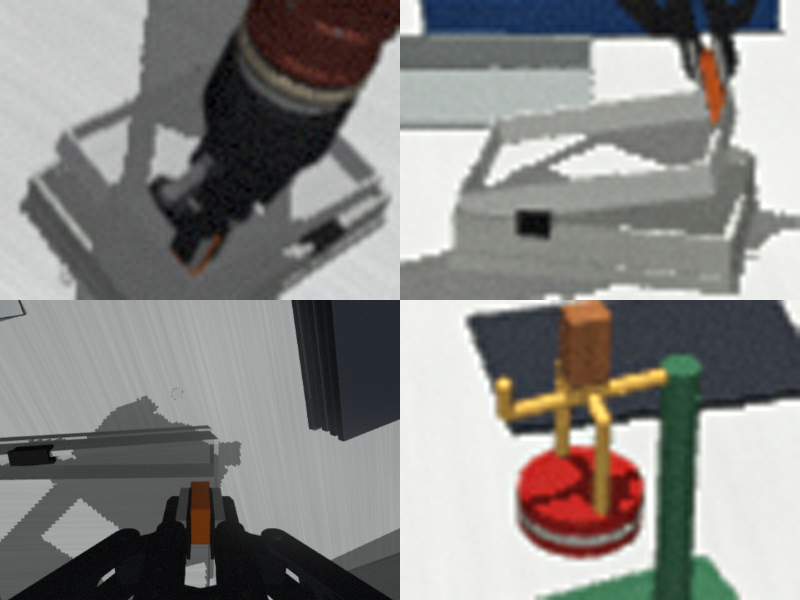

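Far end is down in the pocket, the lug end is up about 14°, the stack is flat and the puck hangs on the rod. I'll lift with the tilt kept.

```bash
python3 -m jog '[0,0,0.0012,-0.0048,0,0,0, 0,0,0.0024,-0.0097,0,0,0, 0,0,0,0,0,0,0]'
python3 -m jog '[0,0,0.0024,-0.0097,0,0,0, 0,0,0.005,-0.02,0,0,0, 0,0,0.01,-0.04,0,0,0, 0,0,0,0,0,0,0]'
python3 - <<'E'
from h import *
import pickle
o,w=shot('wrist','w8.png'); _,a=shot('scene'); _,b=shot('side'); pickle.dump((o,w,a,b),open('s8.pkl','wb'))
M=R.from_rotvec(o['tool_rot']).as_matrix();print(o['t'],o['tool_pos'],o['contact_force'],o['wrist_torque'],M.round(3))
for p,n in((a,'a'),(b,'b'),(w,'w')):
  for k in('stack','tray'): print(n,k,ctrl.boxes_of(k,p)[:2])
# planned level target: tray parallel to nearest slate axis (yaw .133)
for yaw in(.133,):
  c,s=np.cos(yaw),np.sin(yaw);X=np.array([.5518+c*.081-s*.051,-.0054+s*.081+c*.051]);print('lug target',X,X-o['tool_pos'][:2])
E
```

```text
t: 16.77
tool_pos: [0.6422, 0.3252, 0.1172]
tool_rot: [2.357, 1.753, 0.218]
contact_force: [-0.1, 0.0, -1.8]
opening: 0.0101
t: 17.27
tool_pos: [0.645, 0.3261, 0.1961]
tool_rot: [2.355, 1.751, 0.232]
contact_force: [1.3, 0.2, -0.9]
opening: 0.0102
17.275 [0.64499659 0.32608171 0.19605607] [ 1.34255992  0.17197815 -0.88846225] [ 0.1465392   0.02452641 -0.0095043 ] [[ 0.287  0.927  0.242]
 [ 0.958 -0.28  -0.065]
 [ 0.007  0.25  -0.968]]
a stack [{'box': [349.1, 319.7, 91.6, 58.8], 'p': 0.85}, {'box': [182.4, 162.8, 59.8, 49.4], 'p': 0.66}]
a tray [{'box': [359.1, 281.9, 88.5, 63.0], 'p': 0.85}, {'box': [351.6, 320.4, 91.9, 60.9], 'p': 0.2}]
b stack [{'box': [279.6, 202.6, 61.5, 37.1], 'p': 0.56}]
b tray []
w stack [{'box': [135.6, 192.1, 271.2, 71.0], 'p': 0.94}]
w tray [{'box': [149.4, 324.1, 298.8, 191.3], 'p': 0.88}]
lug target [0.62532163 0.05589086] [-0.01967496 -0.27019085]
```

```bash
python3 -m jog '[0,0,0,0,7,0,0, 0,-0.02,0.004,0,7,0,0, 0,-0.044,0.0098,0,0,0,0, 0,-0.044,0.0098,0,0,0,0, 0,-0.044,0.0098,0,0,0,0, 0,-0.044,0.0098,0,0,0,0, 0,-0.044,0.0098,0,0,0,0, 0,-0.024,0.0054,0,0,0,0, 0,0,0,0,0,0,0]' && python3 -m jog '[0,0,0,0.015,0,0,-6, 0,0,0,0.015,0,0,-6, 0,0,0,0.015,0,0,-6, 0,0,0,0.015,0,0,-6, 0,0,0,0,0,0,0, 0,0,0,0,0,0,0, 0,0,0,0,0,0,0]'
python3 - <<'E'
from h import *
import pickle
o,w=shot('wrist','w9.png'); _,a=shot('scene'); _,b=shot('side'); pickle.dump((o,w,a,b),open('s9.pkl','wb'))
M=R.from_rotvec(o['tool_rot']).as_matrix();print(o['t'],o['tool_pos'],o['contact_force'],o['wrist_torque'],M.round(4))
def crop(i,x,y,w,h,s): return cv2.resize(i[y:y+h,x:x+w],None,fx=s,fy=s,interpolation=cv2.INTER_CUBIC)
cv2.imwrite('pics/c9.png',np.vstack([np.hstack([crop(a['image'],220,190,120,90,10/3),crop(b['image'],225,210,120,90,10/3)]),np.hstack([cv2.resize(w['image'],(400,300)),crop(a['image'],180,130,240,180,5/3)])]))
# predicted tray corners/rim
yaw=np.arctan2(M[1,1],M[0,1]);c,s=np.cos(yaw),np.sin(yaw);zb=o['tool_pos'][2]-.0333
cx=o['tool_pos'][0]-(c*.081-s*.051);cy=o['tool_pos'][1]-(s*.081+c*.051);print('tray pred',cx,cy,zb,yaw)
for x,y in((-.09,.065),(.09,.065),(.09,-.065),(-.09,-.065)):
  X=[cx+c*x-s*y,cy+s*x+c*y,zb+.024]
  print((x,y),((proj(a,o,X)-[220,190])*10/3).round(),((proj(b,o,X)-[225,210])*10/3+[400,0]).round(),(proj(w,o,X)*400/560+[0,300]).round())
E
```

```text
t: 18.85
tool_pos: [0.6219, 0.0534, 0.1886]
tool_rot: [2.523, 1.872, -0.0]
contact_force: [0.2, 0.9, -2.9]
opening: 0.0103
t: 19.73
tool_pos: [0.6226, 0.0553, 0.1299]
tool_rot: [2.075, 2.357, 0.002]
contact_force: [-0.1, 0.2, -1.7]
opening: 0.0099
19.725 [0.62264544 0.05529973 0.1299261 ] [-0.12916526  0.2256247  -1.74739004] [ 0.06180671 -0.08768367  0.00717858] [[-1.266e-01  9.920e-01  1.700e-03]
 [ 9.920e-01  1.266e-01  1.000e-04]
 [-2.000e-04  1.700e-03 -1.000e+00]]
tray pred 0.5487528090780315 -0.0055433447963174065 0.09662610182296252 0.1269247848013974
(-0.09, 0.065) [[287.  80.]] [[501.  -0.]] [[-73. 474.]]
(0.09, 0.065) [[175. 218.]] [[688. -19.]] [[214. 474.]]
(0.09, -0.065) [[ 49. 150.]] [[732.  48.]] [[211. 627.]]
(-0.09, -0.065) [[167.  24.]] [[532.  70.]] [[-19. 627.]]
```

View pics/c9.png

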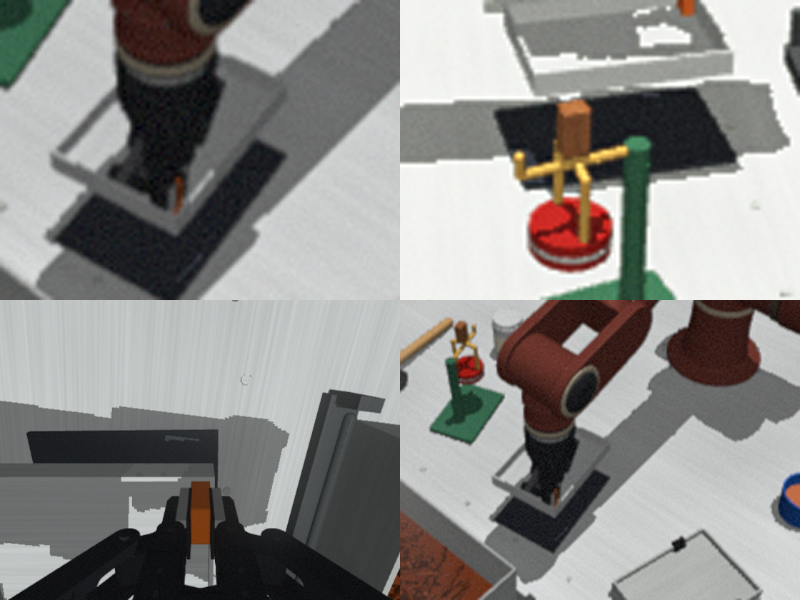

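```bash
python3 - <<'E'
from h import *
import pickle
o,w,a,b=pickle.load(open('s9.pkl','rb'));A=np.array
S={'a':(-.1,.065,.007),'b':(.1,.065,.007),'c':(.1,-.065,.007),'d':(-.1,-.065,.007)}
fa=lambda x,y:A((x*.3+220,y*.3+190));fb=lambda x,y:A(((x-400)*.3+225,y*.3+210))
print(fitpose([(a,o,{'a':fa(285,153),'b':fa(172,298),'c':fa(50,235)}),(b,o,{'a':fb(495,110),'b':fb(697,90),'c':fb(738,165),'d':fb(527,187)})],S,[.55,0,.1],0))
z=.1206;T={'b':(.09,.065,z),'c':(.09,-.065,z),'d':(-.09,-.065,z)}
print(fitpose([(a,o,{'b':fa(180,220),'c':fa(52,152)}),(b,o,{'c':fb(733,50),'d':fb(533,70)})],T,[.55,0,.1],0))
E
```

```text
(array([ 0.55042133, -0.01011322,  0.13365011]), array([-1.1, -0.7, -1.7,  0.8, -0.7, -0.1, -0.6, -0.2, -0.7, -1.5, -0. ,
       -2.4, -1.2, -0.6]))
(array([ 0.54858609, -0.00397897,  0.1422043 ]), array([-0.3, -0.3, -0.4,  0.2, -0.4, -1.1, -0.1,  0. ]))
```

```bash
python3 -m jog '[0,-0.003,0.002,0,0,0,0, 0,0,0,0,0,0,0, 0,0,0,0,0,0,0, 0,0,0,0,0,0,0, 0,0,0,0,0,0,0, 0,0,0,0,0,0,0]'
python3 -c "
from h import *
o,b=shot('side');print([(k,ctrl.boxes_of(k,b)[:1]) for k in('puck','stack')]);o=ctrl.get_obs();print(o['t'],abs(o['dq']).max(),o['tool_pos'],R.from_rotvec(o['tool_rot']).as_matrix()[2])
ctrl.finish_job()"
```

```text
t: 20.62
tool_pos: [0.6243, 0.0523, 0.1288]
tool_rot: [2.075, 2.358, 0.0]
contact_force: [0.3, 0.5, -2.5]
opening: 0.0102
[('puck', [{'box': [278.0, 267.2, 23.3, 54.8], 'p': 0.95}]), ('stack', [{'box': [275.8, 198.6, 53.7, 28.0], 'p': 0.86}])]
20.775 0.0020632841998885344 [0.62435114 0.05232829 0.12882938] [-3.00941129e-05  1.59225779e-05 -9.99999999e-01]
the job is handed in; nothing more can be done
```

The job is done and handed in at about 20.8 s of the 61 s allowed. The station gives no verdict.

- **Puck:** It hangs by its stirrup on the brass hook and I let go of it. The last close pictures show it on the rod, clear of the post.
- **Peeling:** I gripped the lug and tilted the tray about 14° with its far end still down in the pocket. On lifting, the wrist carried only about 1.8 N, the tray's own weight, so the lower trays were not dragged along. Pictures during and after the peel show them flat.
- **Final pose:** The gripper is vertical to within rounding. The arm was still, with the fastest joint at 0.002 rad/s. By my estimate the tray's underside is about 96 mm above the bench, or roughly 89 mm above the slate.
- **Unsure – centring:** My two estimates of the slate's centre disagree by about 5 mm: y = -5 mm from the wrist camera and -10 mm from the fixed cameras. I put the tray between them, at about y = -8 mm, so it may be off-centre by a few millimetres.
- **Unsure – stack position:** My corner fits of the stack left errors of up to 10 pixels. I did not measure its position again after the peel, and in the last check the detector only found it in roughly the same place.

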